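# Re-sort the solder-ball jars into their colour nests

## Robot

A 6-joint arm with a two-finger parallel gripper is mounted at the origin on the work surface. World frame = base frame: x ahead of the robot, y to its left, z up, the work surface at z = 0. Lengths are in m, angles in rad, forces in N, time in s.
With the tool pointing down it reaches from about 0.4 to 0.925 m from the base axis. Payload 12.5 kg.
Tool frame: the origin (TCP) lies between the finger pads; the fingertips stand 8 mm ahead of it and the grasp point (between the pads) lies 11 mm behind it; z points along the fingers, y is the line along which they close (so a half turn about z gives the same grasp; the last joint's range is limited). The gripper opens to 95 mm and grips with 3 to 60 N. Pads are 20 mm wide; open, the fingers measure 119 mm over their backs; the gripper's body (75 mm by 180 mm) begins 59 mm behind the grasp point.
Start: joints at [-1.275, 0.491, 1.559, -0, 1.092, -0.106], TCP at [0.244, -0.575, 0.223] pointing down, gripper open.
Joint ranges: [-3.1, 3.1], [-0.84, 2.19], [0.05, 2.79], [-1.13, 4.28], [0.06, 2.93], [-2.69, 2.69]. Speed limits (rad/s): [2.22, 2.22, 2.79, 3.14, 3.14, 3.14].

## Interface

Orientations are given as a rotation vector (axis times angle).
In Python, from cell import manip gives the robot as it stands.
- The arm moves only by the shell command python3 -m crank 'ROWS' [OPENING]. ROWS is JSON, a list of rows, each a list of 4 numbers: the shift along the tool's x, y, z in mm, then the turn about the tool's z in rad. In form: [[tx, ty, tz, roll], ...]. A call has 1 to 8 rows; each row is the pose to reach, as a shift and turn from the pose commanded when the call began, along the tool's axes at that moment; what a row does not reach only later rows make up. A row lasts 1/10 s, in which the tool goes at most 50 mm and 8.59 degrees, less where a joint would pass 70% of its speed; a pose out of reach is approached as far as the arm can. A call with a gripper value outside its range is refused whole. OPENING is the finger opening in mm, from 0 to 95.1, set as the call begins (- or left out, the last holds). The fingers move at their own pace and stop on an object; the grip force is fixed at half the most. Time passes only in rows, so rows that repeat a pose let the fingers close. It gives the time, the measured TCP pose, the force, the opening and the grip force at its end, in the units of the state.
- manip.get_state(): the state, without advancing time (a new reading comes with each control period).
- manip.capture(name): name is "scene" or "top" or "wrist"; returns a dict with "frame" (420x560x3 uint8, blue, green, red), "fx", "fy", "cx", "cy" (pixels), "R" (3x3) and "t" (3): a world point X has camera coordinates R X + t. Camera axes: x right, y down, z forward; pixel columns grow to the right and rows downward; lengths in m; the calibration is good to about 2 mm. A picture is of the moment at which its call begins. There is no depth.
- manip.hand_in(): hands the job in; it is judged then, once.
The state is a dict: "time_s": time; "joint_positions": joint angles; "joint_vel": joint speeds; "joint_torque": joint torques, N m; "ee_pos": TCP position; "orientation": TCP orientation; "contact_force": force on the tool from outside, world axes, zero at the start; "moment": the same for the moment, N m; "gripper_width": finger opening in m; "finger_force": force on a finger pad.
Only numpy, scipy, OpenCV 4.12 (cv2) and the standard library are available. Lean on these libraries where they do the work, as an engineer would, in place of code of your own. Each camera call takes 0.05 s, during which the arm holds its last target. There are 200 camera calls.

## Task

Some of the solder-ball jars on the rework bench stand in the wrong nests. Rearrange them so that every jar stands upright and fully down in the nest of its own cap colour, which leaves the black nest empty again; a jar may be parked in the black nest on the way. Never tip a jar over, and do not disturb the flux syringe.

Things in the scene. Friction and masses are not known exactly. Their poses are not given: they have to be found in the camera images.
- jar_red: Solder-ball jar with a red screw cap: a closed upright cylinder 36 mm in diameter and 50 mm high; the top 15 mm is the red cap, below it clear glass with a red band. About 45 g (varies). Loose. Origin at the centre of its underside, z up. It starts upright in the recess of one of the nests.
- jar_blue: Solder-ball jar with a blue screw cap: a closed upright cylinder 36 mm in diameter and 50 mm high; the top 15 mm is the blue cap, below it clear glass with a blue band. About 45 g (varies). Loose. Origin at the centre of its underside, z up. It starts upright in the recess of one of the nests.
- jar_yellow: Solder-ball jar with a yellow screw cap: a closed upright cylinder 36 mm in diameter and 50 mm high; the top 15 mm is the yellow cap, below it clear glass with a yellow band. About 45 g (varies). Loose. Origin at the centre of its underside, z up. It starts upright in the recess of one of the nests.
- jar_green: Solder-ball jar with a green screw cap: a closed upright cylinder 36 mm in diameter and 50 mm high; the top 15 mm is the green cap, below it clear glass with a green band. About 45 g (varies). Loose. Origin at the centre of its underside, z up. It starts upright in the recess of one of the nests.
- nest_red: Red nest: a low round dish, 72 mm across and 12 mm high, fixed to the bench, with an open round recess 56 mm across and 8 mm deep (its floor 4 mm above the bench). Holds one jar. Origin at the centre of its underside, z up.
- nest_blue: Blue nest: a low round dish, 72 mm across and 12 mm high, fixed to the bench, with an open round recess 56 mm across and 8 mm deep (its floor 4 mm above the bench). Holds one jar. Origin at the centre of its underside, z up.
- nest_yellow: Yellow nest: a low round dish, 72 mm across and 12 mm high, fixed to the bench, with an open round recess 56 mm across and 8 mm deep (its floor 4 mm above the bench). Holds one jar. Origin at the centre of its underside, z up.
- nest_green: Green nest: a low round dish, 72 mm across and 12 mm high, fixed to the bench, with an open round recess 56 mm across and 8 mm deep (its floor 4 mm above the bench). Holds one jar. Origin at the centre of its underside, z up.
- nest_spare: Black spare nest, empty at the start: a low round dish, 72 mm across and 12 mm high, fixed to the bench, with an open round recess 56 mm across and 8 mm deep (its floor 4 mm above the bench). Holds one jar. Origin at the centre of its underside, z up.
- flux_syringe: Flux syringe lying on the bench: clear 24 mm barrel, white plunger and finger flange (42 mm wide), orange nozzle; about 140 mm long, 24 mm high. Loose, to be left alone. Origin on the bench under the middle of its length, x along it towards the nozzle.
There are look-alikes about, which are no part of the job. What is shaped like the jar_red but orange or pink is not meant. What is meant by the jar_yellow is not orange, and is the larger of those in its own colour.

How it is judged:
At the end, for the whole second after the job is handed in: Each of the four jars stands in the nest of its own colour: its axis within 12 mm of the nest's centre, its underside on the recess floor (less than 7.5 mm above the nest's underside), upright within 0.12 rad, released and at rest. The black nest is then empty (horizontal distance between jar_red and nest_red below 0.012 m and z of jar_red in the frame of nest_red below 0.0075 m and angle between each of jar_red, jar_blue, jar_yellow, jar_green's own z axis and vertical below 0.12 rad and linear speed of each of jar_red, jar_blue, jar_yellow, jar_green below 0.02 m/s and contact force between each of jar_red, jar_blue, jar_yellow, jar_green and the fingers below 0.05 N and horizontal distance between jar_blue and nest_blue below 0.012 m and z of jar_blue in the frame of nest_blue below 0.0075 m and horizontal distance between jar_yellow and nest_yellow below 0.012 m and z of jar_yellow in the frame of nest_yellow below 0.0075 m and horizontal distance between jar_green and nest_green below 0.012 m and z of jar_green in the frame of nest_green below 0.0075 m); the robot touches nothing.
It fails at once if a jar is tipped over (more than 0.7 rad from upright) (angle between any of jar_red, jar_blue, jar_yellow, jar_green's own z axis and vertical above 0.7 rad).
It fails at once if the flux syringe is displaced by more than 20 mm (distance of flux_syringe from where it was at the start of the episode above 0.02 m).
It also fails if it takes over 118 s, if anything falls off the work surface, if the arm or the gripper's body presses on something with over 40 N, if the wrist force passes 120 N, or if a joint passes its speed limit or range.

## Working session

There is one attempt and no reset: what is moved stays moved. The work goes in short steps, Python scripts to look and compute and a shell command to move; the robot and the scene stay as the last step left them, time stands still between calls to the robot, and variables do not carry over. Pictures are saved under pics/ and viewed, at most 14 in all, crops included, and the job is handed in when it is done.

```bash
mkdir -p pics; ls; python3 - <<'E'
from cell import manip
import cv2,pickle
d={}
for n in("scene","top"):
    c=manip.capture(n); d[n]=c; cv2.imwrite(f"pics/{n}0.png",c["frame"])
pickle.dump(d,open("cap0.pkl","wb"))
s=manip.get_state();print(s)
E
```

```text
pics
{'time_s': 0.1, 'joint_positions': array([-1.27460786e+00,  4.91523556e-01,  1.55940819e+00,  4.68285767e-06,
        1.09168863e+00, -1.05611590e-01]), 'joint_vel': array([ 3.37940506e-03,  6.05129144e-05, -2.00715223e-03, -1.16202094e-03,
       -4.90941153e-04, -1.23168240e-04]), 'joint_torque': array([ 3.94314935e-03, -6.13619757e+01, -2.58608097e+01,  6.93671429e-02,
        4.70005721e-02, -5.95074471e-05]), 'ee_pos': array([ 0.2443751 , -0.57501293,  0.22209832]), 'orientation': array([-3.07740477e+00, -6.26701454e-01,  1.47052011e-04]), 'contact_force': array([-0.59393086, -0.36754757, -0.47699418]), 'moment': array([-0.00787767, -0.01032456,  0.00888332]), 'finger_force': 0.0, 'gripper_width': 0.09491437444968723}
```

View pics/scene0.png

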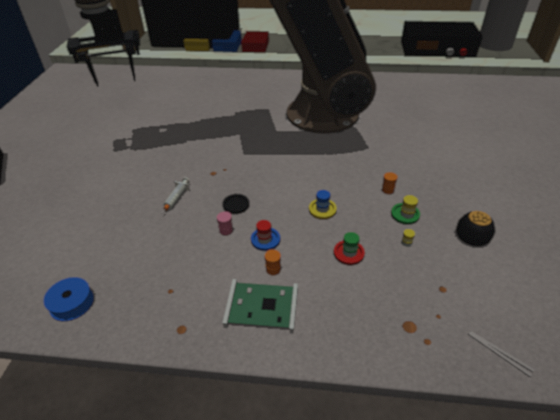

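View pics/top0.png

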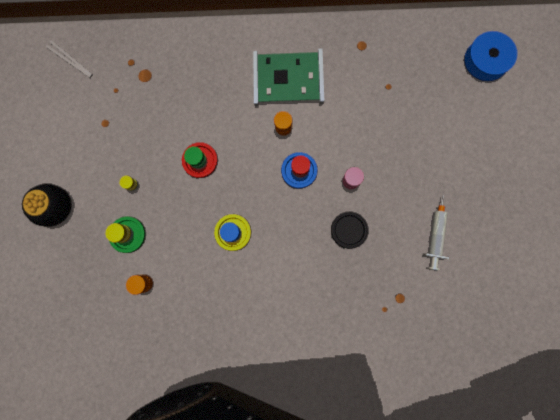

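The scene shows one 4-cycle, with these top-image pixels:
- The red jar (300,166) is in the blue nest.
- The blue jar (230,232) is in the yellow nest.
- The yellow jar (116,233) is in the green nest.
- The green jar (195,157) is in the red nest.
- The black nest (350,230) is empty.

The look-alikes are two orange jars (283,121 and 136,285), a pink one (353,177) and a small yellow one (127,183). All of these stand outside the nests. The large yellow jar in the green nest is the one meant. I'll confirm with an enlarged crop and measure.

```bash
python3 - <<'E'
import cv2,pickle
f=pickle.load(open("cap0.pkl","rb"))["top"]["frame"]
c=f[110:300,95:375]
c=cv2.resize(c,None,fx=2.857,fy=2.857,interpolation=cv2.INTER_CUBIC)
c=cv2.convertScaleAbs(c,alpha=1.4)
print(c.shape)
cv2.imwrite("pics/top0c.png",c)
E
```

```text
(543, 800, 3)
```

View pics/top0c.png

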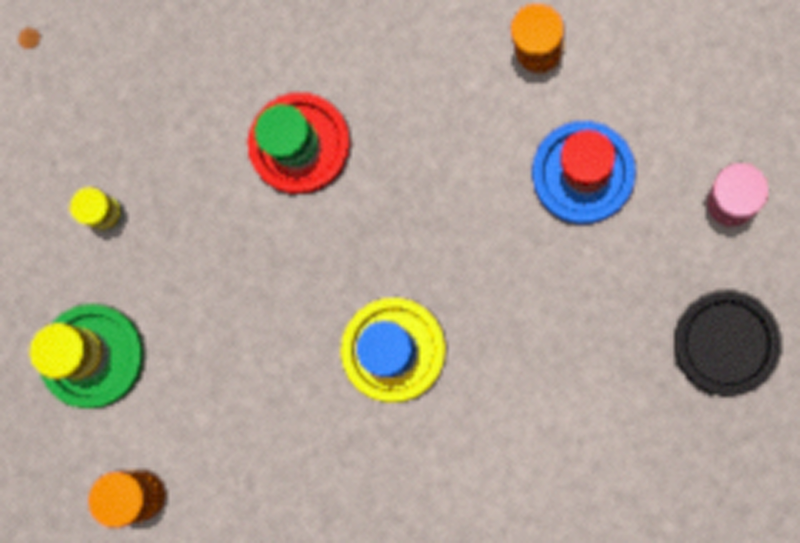

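The crop confirms the identification: the yellow jar in the green nest (58,350) is clearly larger than the loose yellow one (91,207), and the caps in the nests are true red, blue and green.

```bash
cat > h.py <<'E'
import numpy as np
def ray(c,u,v,z):
    d=c["R"].T@np.array([(u-c["cx"])/c["fx"],(v-c["cy"])/c["fy"],1]); o=-c["R"].T@c["t"]
    return o+d*(z-o[2])/d[2]
E
python3 - <<'E'
import pickle,numpy as np
from h import ray
c=pickle.load(open("cap0.pkl","rb"))["top"]
k=2.857
P={'Nred':(300,143,.012),'Nblue':(584,172,.012),'Nyel':(393,349,.012),'Ngrn':(92,355,.012),'Nblk':(727,343,.012),
'Jgrn':(283,131,.054),'Jred':(588,158,.054),'Jblue':(386,349,.054),'Jyel':(58,350,.054),'or1':(538,29,.05),'or2':(116,499,.05),'pink':(740,191,.05),'sy':(91,207,.035)}
for n,(u,v,z) in P.items():
    p=ray(c,95+(u+.5)/k-.5,110+(v+.5)/k-.5,z);print(n,p.round(4),np.hypot(*p[:2]).round(3))
print('syr',ray(c,441,200,.012),ray(c,434,270,.012), 'blk width',np.linalg.norm(ray(c,95+674/k,230,.012)-ray(c,95+780/k,230,.012)))
print('cam',-c["R"].T@c["t"])
from scipy.spatial.transform import Rotation as R
print(R.from_rotvec([-3.07740477e+00, -6.26701454e-01,0]).as_matrix().round(3))
E
```

```text
Nred [0.6349 0.0808 0.012 ] 0.64
Nblue [ 0.6098 -0.1153  0.012 ] 0.621
Nyel [0.491  0.0163 0.012 ] 0.491
Ngrn [0.4909 0.222  0.012 ] 0.539
Nblk [ 0.4908 -0.2084  0.012 ] 0.533
Jgrn [0.6331 0.0825 0.054 ] 0.638
Jred [ 0.6101 -0.1176  0.054 ] 0.621
Jblue [0.4885 0.0145 0.054 ] 0.489
Jyel [0.4919 0.2274 0.054 ] 0.542
or1 [ 0.6993 -0.0865  0.05  ] 0.705
or2 [0.3964 0.1882 0.05  ] 0.439
pink [ 0.5868 -0.2156  0.05  ] 0.625
sy [0.5889 0.2166 0.035 ] 0.627
syr [ 0.54440969 -0.38586172  0.012     ] [ 0.41218982 -0.36404833  0.012     ] blk width 0.07065393841684388
cam [ 0.4402767  -0.10399274  0.81692218]
[[ 0.92   0.391 -0.   ]
 [ 0.391 -0.92   0.001]
 [ 0.    -0.001 -1.   ]]
```

Sizes and positions agree: the nests are 71 mm across, the jars sit within 6 mm of nest centres, and everything is in reach. First I'll turn the tool so its x lies along world x, then go above the red jar.

```bash
python3 -m crank '[[0,0,0,0.13],[0,0,0,0.27],[0,0,0,0.4016],[0,0,0,0.4016],[0,0,0,0.4016]]' 75; python3 -c "
from cell import manip
from scipy.spatial.transform import Rotation as R
s=manip.get_state();print(R.from_rotvec(s['orientation']).as_matrix().round(3),s['joint_positions'])"
```

```text
time_s: 0.6
ee_pos: [0.2444, -0.5751, 0.2224]
orientation: [-3.141, -0.006, 0.0]
contact_force: [0.7, 0.6, 0.0]
gripper_width: 0.0752
finger_force: 0.0
[[ 1.     0.004 -0.   ]
 [ 0.004 -1.     0.   ]
 [-0.    -0.    -1.   ]] [-1.27459023e+00  4.91149337e-01  1.55910907e+00 -3.22432302e-05
  1.09172922e+00  2.92091516e-01]
```

```bash
python3 -m crank '[[30,-38,8,0],[60,-75,15,0],[91,-114,23,0],[122,-152,31,0],[152,-190,38,0],[183,-228,46,0],[213,-266,54,0],[244,-305,61,0]]'; python3 -m crank '[[30,-38,8,0],[60,-76,15,0],[91,-114,23,0],[122,-152,31,0],[122,-152,31,0],[122,-152,31,0]]'
```

```text
time_s: 1.4
ee_pos: [0.4891, -0.2688, 0.1614]
orientation: [3.141, 0.006, 0.0]
contact_force: [-0.1, -0.4, -1.3]
gripper_width: 0.0749
finger_force: 0.0
time_s: 2.0
ee_pos: [0.6102, -0.1174, 0.1301]
orientation: [-3.142, -0.008, 0.001]
contact_force: [-0.0, -0.2, 0.1]
gripper_width: 0.0752
finger_force: 0.0
```

```bash
python3 -m crank '[[0,0,35,0],[0,0,70,0],[0,0,90,0],[0,0,100,0],[0,0,100,0]]'; python3 -m crank '[[0,0,0,0],[0,0,0,0],[0,0,0,0],[0,0,0,0],[0,0,0,0],[0,0,0,0]]' 20
```

```text
time_s: 2.5
ee_pos: [0.6094, -0.1194, 0.03]
orientation: [-3.141, 0.0, 0.002]
contact_force: [0.1, 0.1, 0.3]
gripper_width: 0.0751
finger_force: 0.0
time_s: 3.1
ee_pos: [0.6103, -0.1184, 0.0309]
orientation: [3.141, 0.001, 0.001]
contact_force: [-0.7, -0.5, 2.4]
gripper_width: 0.0359
finger_force: 30.0
```

```bash
python3 -m crank '[[0,0,-20,0],[0,0,-50,0],[0,0,-85,0],[-35,25,-85,0],[-70,52,-85,0],[-100,76,-85,0],[-119,91,-85,0],[-119,91,-85,0]]'; python3 -m crank '[[0,0,0,0],[0,0,0,0],[0,0,0,0]]'; python3 - <<'E'
from cell import manip
import cv2
cv2.imwrite("pics/w1.png",manip.capture("wrist")["frame"])
E
```

```text
time_s: 3.9
ee_pos: [0.4893, -0.2108, 0.1159]
orientation: [-3.141, 0.004, 0.001]
contact_force: [-0.3, -0.0, -0.9]
gripper_width: 0.0356
finger_force: 30.0
time_s: 4.2
ee_pos: [0.4918, -0.2088, 0.1156]
orientation: [3.141, 0.002, 0.0]
contact_force: [1.3, -0.4, -0.6]
gripper_width: 0.0358
finger_force: 30.0
```

View pics/w1.png

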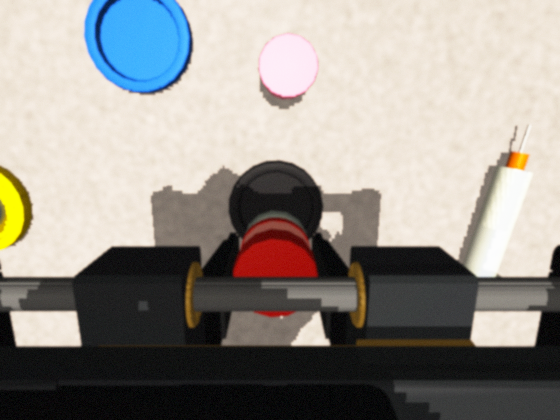

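The red jar is held at (275,255), laterally in line with the black nest at (276,208), and the blue nest is empty. I'll lower it and release.

```bash
python3 -m crank '[[0,0,30,0],[0,0,60,0],[0,0,75,0],[0,0,82,0],[0,0,84.5,0],[0,0,84.5,0],[0,0,84.5,0]]'; python3 -m crank '[[0,0,0,0],[0,0,0,0],[0,0,0,0],[0,0,0,0],[0,0,0,0],[0,0,0,0]]' 75;  python3 -m crank '[[0,0,-20,0],[0,0,-60,0],[0,0,-95,0],[0,0,-95,0]]'
```

```text
time_s: 4.95
ee_pos: [0.4917, -0.2095, 0.0319]
orientation: [3.141, 0.001, 0.002]
contact_force: [0.7, -1.1, -1.1]
gripper_width: 0.0357
finger_force: 30.0
time_s: 5.55
ee_pos: [0.4912, -0.2095, 0.0312]
orientation: [3.142, 0.0, 0.0]
contact_force: [1.1, 0.3, -0.3]
gripper_width: 0.0738
finger_force: 0.0
time_s: 5.95
ee_pos: [0.4927, -0.2102, 0.1301]
orientation: [3.138, 0.0, 0.009]
contact_force: [0.2, -0.0, -1.3]
gripper_width: 0.0748
finger_force: 0.0
```

```bash
python3 -m crank '[[0,-40,0,0],[0,-85,0,0],[0,-130,0,0],[-1,-175,0,0],[-2,-210,0,0],[-3,-223,0,0],[-3,-223,0,0],[-3,-223,0,0]]'; python3 -m crank '[[0,0,35,0],[0,0,70,0],[0,0,88,0],[0,0,95.5,0],[0,0,95.5,0],[0,0,95.5,0]]';  python3 -m crank '[[0,0,0,0],[0,0,0,0],[0,0,0,0],[0,0,0,0],[0,0,0,0],[0,0,0,0]]' 20
```

```text
time_s: 6.75
ee_pos: [0.4882, 0.0129, 0.1259]
orientation: [3.141, 0.001, -0.0]
contact_force: [-0.9, 0.3, 0.8]
gripper_width: 0.0752
finger_force: 0.0
time_s: 7.35
ee_pos: [0.4886, 0.0129, 0.0313]
orientation: [3.141, -0.001, 0.001]
contact_force: [0.0, -0.7, 0.5]
gripper_width: 0.0749
finger_force: 0.0
time_s: 7.95
ee_pos: [0.4882, 0.0136, 0.0308]
orientation: [3.142, 0.0, 0.0]
contact_force: [-0.8, 0.6, 1.4]
gripper_width: 0.0355
finger_force: 30.0
```

```bash
python3 -m crank '[[0,0,-20,0],[0,0,-50,0],[0,0,-85,0],[25,27,-85,0],[55,58,-85,0],[85,90,-85,0],[110,117,-85,0],[122,129,-85,0]]'; python3 -m crank '[[0,0,0,0],[0,0,0,0],[0,0,0,0]]';python3 -m crank '[[0,0,30,0],[0,0,60,0],[0,0,75,0],[0,0,82,0],[0,0,84.5,0],[0,0,84.5,0],[0,0,84.5,0]]'; python3 -m crank '[[0,0,0,0],[0,0,0,0],[0,0,0,0],[0,0,0,0],[0,0,0,0],[0,0,0,0]]' 75;  python3 -m crank '[[0,0,-20,0],[0,0,-60,0],[0,0,-95,0],[0,0,-95,0],[0,0,-95,0]]'; python3 - <<'E'
from cell import manip
import cv2,pickle
c=manip.capture("top");pickle.dump(c,open("cap1.pkl","wb"))
f=c["frame"][100:310,80:390]
cv2.imwrite("pics/top1.png",cv2.convertScaleAbs(cv2.resize(f,None,fx=2.5,fy=2.5,interpolation=cv2.INTER_CUBIC),alpha=1.4))
E
```

```text
time_s: 8.75
ee_pos: [0.6118, -0.1178, 0.1154]
orientation: [3.141, -0.002, 0.001]
contact_force: [-0.7, -0.3, 0.1]
gripper_width: 0.036
finger_force: 30.0
time_s: 9.05
ee_pos: [0.6093, -0.1145, 0.1156]
orientation: [-3.141, -0.001, 0.001]
contact_force: [-0.2, 0.7, -0.5]
gripper_width: 0.0355
finger_force: 30.0
time_s: 9.75
ee_pos: [0.6107, -0.1155, 0.0322]
orientation: [3.141, 0.001, 0.002]
contact_force: [-0.4, -0.5, -0.3]
gripper_width: 0.0356
finger_force: 30.0
time_s: 10.35
ee_pos: [0.6101, -0.1154, 0.0312]
orientation: [3.142, 0.0, -0.0]
contact_force: [0.4, 0.8, -0.3]
gripper_width: 0.0735
finger_force: 0.0
time_s: 10.85
ee_pos: [0.6102, -0.1154, 0.1267]
orientation: [3.141, 0.0, 0.002]
contact_force: [0.4, 0.7, -0.4]
gripper_width: 0.0753
finger_force: 0.0
```

View pics/top1.png

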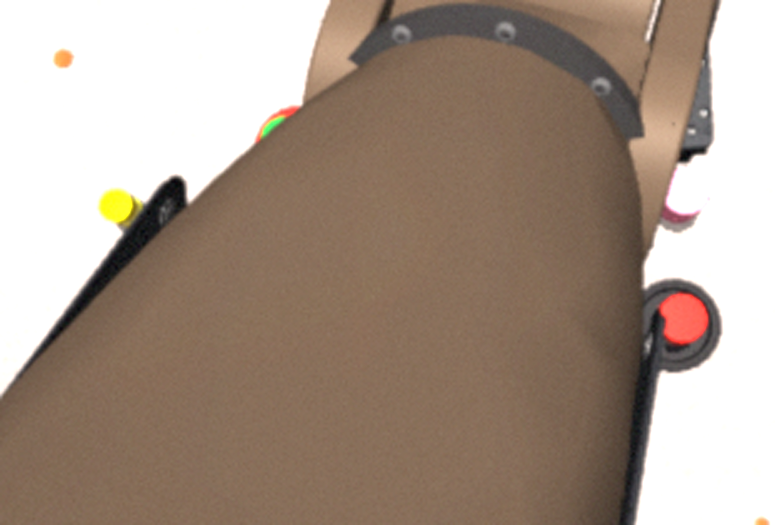

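The arm blocks most of this view, but the red jar stands upright in the black nest (683,319). Next is the yellow jar.

```bash
python3 -m crank '[[-12,-35,0,0],[-27,-79,0,0],[-42,-122,0,0],[-57,-166,0,0],[-72,-209,0,0],[-87,-253,0,0],[-102,-296,0,0],[-112,-325,0,0]]'; python3 -m crank '[[-6,-18,0,0],[-6,-18,0,0],[-6,-18,0,0],[-6,-18,0,0]]'; python3 -m crank '[[0,0,35,0],[0,0,70,0],[0,0,88,0],[0,0,95.5,0],[0,0,95.5,0],[0,0,95.5,0]]';  python3 -m crank '[[0,0,0,0],[0,0,0,0],[0,0,0,0],[0,0,0,0],[0,0,0,0],[0,0,0,0]]' 20
```

```text
time_s: 11.7
ee_pos: [0.4963, 0.2117, 0.1248]
orientation: [3.141, 0.002, -0.004]
contact_force: [-0.2, -0.4, 0.1]
gripper_width: 0.0753
finger_force: 0.0
time_s: 12.1
ee_pos: [0.4923, 0.2267, 0.1255]
orientation: [3.141, -0.001, -0.001]
contact_force: [-0.1, 1.0, -0.2]
gripper_width: 0.0752
finger_force: 0.0
time_s: 12.7
ee_pos: [0.4926, 0.2273, 0.0313]
orientation: [-3.141, 0.001, -0.001]
contact_force: [-0.6, 0.9, 0.6]
gripper_width: 0.0751
finger_force: 0.0
time_s: 13.3
ee_pos: [0.4921, 0.2276, 0.0307]
orientation: [3.142, 0.0, 0.0]
contact_force: [-0.7, 0.1, 1.8]
gripper_width: 0.0351
finger_force: 30.0
```

```bash
python3 -m crank '[[0,0,-20,0],[0,0,-50,0],[0,0,-85,0],[0,30,-85,0],[0,70,-85,0],[0,115,-85,0],[-1,160,-85,0],[-1,195,-85,0]]'; python3 -m crank '[[0,16,0,0],[0,16,0,0],[0,16,0,0],[0,16,0,0]]';python3 -m crank '[[0,0,30,0],[0,0,60,0],[0,0,75,0],[0,0,82,0],[0,0,84.5,0],[0,0,84.5,0],[0,0,84.5,0]]'; python3 -m crank '[[0,0,0,0],[0,0,0,0],[0,0,0,0],[0,0,0,0],[0,0,0,0],[0,0,0,0]]' 75;  python3 -m crank '[[0,0,-20,0],[0,0,-60,0],[0,0,-95,0],[0,0,-95,0],[0,0,-95,0]]'
```

```text
time_s: 14.1
ee_pos: [0.4907, 0.0305, 0.1157]
orientation: [3.141, -0.0, -0.0]
contact_force: [0.6, 0.4, -0.4]
gripper_width: 0.0355
finger_force: 30.0
time_s: 14.5
ee_pos: [0.4911, 0.0174, 0.1156]
orientation: [3.142, 0.002, -0.0]
contact_force: [-0.7, 1.0, -0.3]
gripper_width: 0.0356
finger_force: 30.0
time_s: 15.2
ee_pos: [0.4915, 0.0167, 0.0319]
orientation: [3.141, 0.001, 0.002]
contact_force: [0.4, -0.0, -0.2]
gripper_width: 0.0353
finger_force: 30.0
time_s: 15.8
ee_pos: [0.4912, 0.0166, 0.0312]
orientation: [3.142, 0.0, 0.0]
contact_force: [-0.1, 0.4, -0.0]
gripper_width: 0.0739
finger_force: 0.0
time_s: 16.3
ee_pos: [0.4912, 0.0166, 0.1265]
orientation: [3.141, 0.0, 0.002]
contact_force: [-0.2, -0.7, 0.2]
gripper_width: 0.0749
finger_force: 0.0
```

Next is the green jar: dx +142, dy +66. From there to the green nest is dx −142, dy +139.5.

```bash
python3 -m crank '[[30,-14,0,0],[65,-30,0,0],[100,-46,0,0],[130,-60,0,0],[142,-66,0,0],[142,-66,0,0],[142,-66,0,0]]'; python3 -m crank '[[0,0,35,0],[0,0,70,0],[0,0,88,0],[0,0,95.5,0],[0,0,95.5,0],[0,0,95.5,0]]';  python3 -m crank '[[0,0,0,0],[0,0,0,0],[0,0,0,0],[0,0,0,0],[0,0,0,0],[0,0,0,0]]' 20; python3 -m crank '[[0,0,-20,0],[0,0,-50,0],[0,0,-85,0],[-25,-25,-85,0],[-57,-56,-85,0],[-89,-87,-85,0],[-120,-118,-85,0],[-142,-139.5,-85,0]]'; python3 -m crank '[[0,0,0,0],[0,0,0,0],[0,0,0,0],[0,0,0,0]]'; python3 - <<'E'
from cell import manip
import cv2
cv2.imwrite("pics/w2.png",manip.capture("wrist")["frame"])
E
```

```text
time_s: 17.0
ee_pos: [0.632, 0.0824, 0.1245]
orientation: [3.141, 0.001, -0.005]
contact_force: [-0.6, 0.4, 0.6]
gripper_width: 0.0752
finger_force: 0.0
time_s: 17.6
ee_pos: [0.6333, 0.0824, 0.0316]
orientation: [3.141, 0.0, 0.002]
contact_force: [0.5, 0.6, -0.1]
gripper_width: 0.0751
finger_force: 0.0
time_s: 18.2
ee_pos: [0.6332, 0.0826, 0.0307]
orientation: [3.141, 0.0, 0.0]
contact_force: [-0.2, 0.9, 1.3]
gripper_width: 0.0356
finger_force: 30.0
time_s: 19.0
ee_pos: [0.4891, 0.2234, 0.1157]
orientation: [3.142, 0.002, -0.001]
contact_force: [1.5, -0.1, -0.3]
gripper_width: 0.0353
finger_force: 30.0
time_s: 19.4
ee_pos: [0.4919, 0.2213, 0.1155]
orientation: [3.141, -0.002, 0.0]
contact_force: [0.1, -0.4, -0.1]
gripper_width: 0.0355
finger_force: 30.0
```

View pics/w2.png

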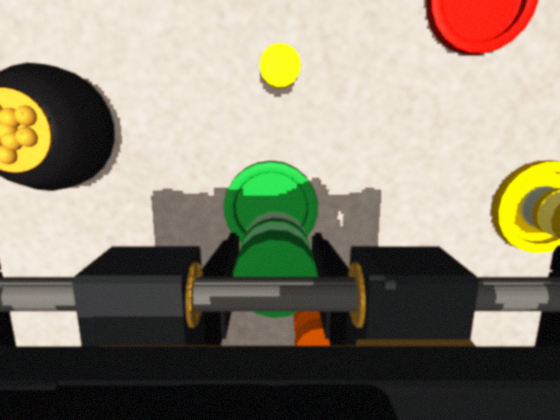

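The green jar (274,255) is held over the green nest (271,207), with the nest about 2 mm further toward +y. The red nest is empty, and the yellow jar is in the yellow nest (545,210). I'll shift 2 mm and lower.

```bash
python3 -m crank '[[0,-2,30,0],[0,-2,60,0],[0,-2,75,0],[0,-2,82,0],[0,-2,84.5,0],[0,-2,84.5,0],[0,-2,84.5,0]]'; python3 -m crank '[[0,0,0,0],[0,0,0,0],[0,0,0,0],[0,0,0,0],[0,0,0,0],[0,0,0,0]]' 75;  python3 -m crank '[[0,0,-20,0],[0,0,-60,0],[0,0,-95,0],[0,0,-95,0],[0,0,-95,0]]'; python3 -m crank '[[0,40,0,0],[0,90,0,0],[0,140,0,0],[0,190,0,0],[0,240,0,0],[0,290,0,0],[0,340,0,0],[0,390,0,0]]'; python3 -m crank '[[0,42,0,0],[0,42,0,0],[0,42,0,0],[0,42,0,0]]'
```

```text
time_s: 20.15
ee_pos: [0.4916, 0.2241, 0.0319]
orientation: [-3.141, 0.0, -0.002]
contact_force: [0.5, -0.2, -0.1]
gripper_width: 0.0353
finger_force: 30.0
time_s: 20.75
ee_pos: [0.4911, 0.2241, 0.0311]
orientation: [3.142, 0.0, 0.0]
contact_force: [0.4, 0.2, 0.0]
gripper_width: 0.0736
finger_force: 0.0
time_s: 21.25
ee_pos: [0.4912, 0.2241, 0.1265]
orientation: [-3.141, -0.0, -0.002]
contact_force: [-0.6, -0.3, -0.6]
gripper_width: 0.0749
finger_force: 0.0
time_s: 22.05
ee_pos: [0.4902, -0.1678, 0.1247]
orientation: [-3.141, -0.0, 0.003]
contact_force: [1.0, -1.0, 0.5]
gripper_width: 0.0749
finger_force: 0.0
time_s: 22.45
ee_pos: [0.4907, -0.2069, 0.1253]
orientation: [-3.141, -0.001, 0.003]
contact_force: [-0.2, -0.0, 0.8]
gripper_width: 0.0747
finger_force: 0.0
```

```bash
python3 -m crank '[[0,0,35,0],[0,0,70,0],[0,0,88,0],[0,0,95.5,0],[0,0,95.5,0],[0,0,95.5,0]]';  python3 -m crank '[[0,0,0,0],[0,0,0,0],[0,0,0,0],[0,0,0,0],[0,0,0,0],[0,0,0,0]]' 20; python3 -m crank '[[0,0,-20,0],[0,0,-50,0],[0,0,-85,0],[12,-24,-85,0],[30,-60,-85,0],[50,-100,-85,0],[70,-140,-85,0],[90,-180,-85,0]]'; python3 -m crank '[[20,-40,0,0],[38,-77,0,0],[54,-109,0,0],[54,-109,0,0],[54,-109,0,0],[54,-109,0,0]]'; python3 - <<'E'
from cell import manip
import cv2
cv2.imwrite("pics/w3.png",manip.capture("wrist")["frame"])
E
```

```text
time_s: 23.05
ee_pos: [0.4916, -0.2075, 0.0314]
orientation: [3.141, 0.002, 0.001]
contact_force: [-0.3, 0.2, -0.1]
gripper_width: 0.075
finger_force: 0.0
time_s: 23.65
ee_pos: [0.4912, -0.208, 0.0308]
orientation: [3.141, 0.0, 0.0]
contact_force: [0.4, -0.5, 1.6]
gripper_width: 0.0355
finger_force: 30.0
time_s: 24.45
ee_pos: [0.5816, -0.0263, 0.1156]
orientation: [3.142, -0.0, -0.0]
contact_force: [0.1, -0.8, -0.5]
gripper_width: 0.0355
finger_force: 30.0
time_s: 25.05
ee_pos: [0.6346, 0.0803, 0.1155]
orientation: [3.141, -0.001, -0.001]
contact_force: [-1.3, -0.1, -1.0]
gripper_width: 0.0355
finger_force: 30.0
```

View pics/w3.png

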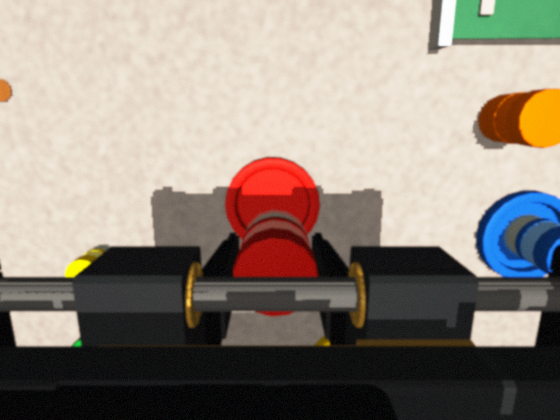

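The red jar (274,255) is over the red nest (272,203), and the blue jar is in the blue nest (530,240). I'll nudge +2 mm in x and lower, then retreat toward the start pose to clear the view.

```bash
python3 -m crank '[[2,-1,30,0],[2,-1,60,0],[2,-1,75,0],[2,-1,82,0],[2,-1,84.5,0],[2,-1,84.5,0],[2,-1,84.5,0]]'; python3 -m crank '[[0,0,0,0],[0,0,0,0],[0,0,0,0],[0,0,0,0],[0,0,0,0],[0,0,0,0]]' 75;  python3 -m crank '[[0,0,-20,0],[0,0,-60,0],[0,0,-110,0],[0,0,-160,0],[0,0,-180,0],[0,0,-180,0]]'; python3 -m crank '[[-20,40,0,0],[-40,80,0,0],[-60,120,0,0],[-80,160,0,0],[-100,200,0,0],[-120,240,0,0],[-140,280,0,0],[-160,320,0,0]]'; python3 -m crank '[[-25,43,0,0],[-50,86,0,0],[-75,129,0,0],[-100,172,0,0],[-125,215,0,0],[-150,258,0,0],[-170,300,0,0],[-190,320,0,0]]'; python3 -m crank '[[0,0,0,0],[0,0,0,0],[0,0,0,0],[0,0,0,0]]'; python3 - <<'E'
from cell import manip
import cv2,pickle
c=manip.capture("top");pickle.dump(c,open("cap2.pkl","wb"))
f=c["frame"][110:300,95:375]
cv2.imwrite("pics/top2.png",cv2.convertScaleAbs(cv2.resize(f,None,fx=2.857,fy=2.857,interpolation=cv2.INTER_CUBIC),alpha=1.4))
cv2.imwrite("pics/scene2.png",cv2.resize(manip.capture("scene")["frame"][140:300,140:460],None,fx=2.5,fy=2.5,interpolation=cv2.INTER_CUBIC))
E
```

```text
time_s: 25.8
ee_pos: [0.6376, 0.0821, 0.0322]
orientation: [3.142, 0.0, 0.003]
contact_force: [0.3, -0.3, -0.3]
gripper_width: 0.0357
finger_force: 30.0
time_s: 26.4
ee_pos: [0.6371, 0.0821, 0.0312]
orientation: [3.141, 0.0, 0.0]
contact_force: [-0.0, 0.1, -0.2]
gripper_width: 0.0738
finger_force: 0.0
time_s: 27.0
ee_pos: [0.6382, 0.0822, 0.2148]
orientation: [-3.141, -0.0, -0.01]
contact_force: [0.3, -0.3, -1.4]
gripper_width: 0.0753
finger_force: 0.0
time_s: 27.8
ee_pos: [0.4757, -0.2391, 0.2099]
orientation: [-3.141, -0.0, 0.003]
contact_force: [0.5, -0.2, 0.4]
gripper_width: 0.0751
finger_force: 0.0
time_s: 28.6
ee_pos: [0.2854, -0.5604, 0.2092]
orientation: [-3.14, 0.002, 0.001]
contact_force: [-0.6, 0.9, -0.6]
gripper_width: 0.075
finger_force: 0.0
time_s: 29.0
ee_pos: [0.2881, -0.557, 0.2111]
orientation: [-3.141, -0.002, 0.0]
contact_force: [-0.2, 0.3, 0.3]
gripper_width: 0.0747
finger_force: 0.0
```

View pics/top2.png

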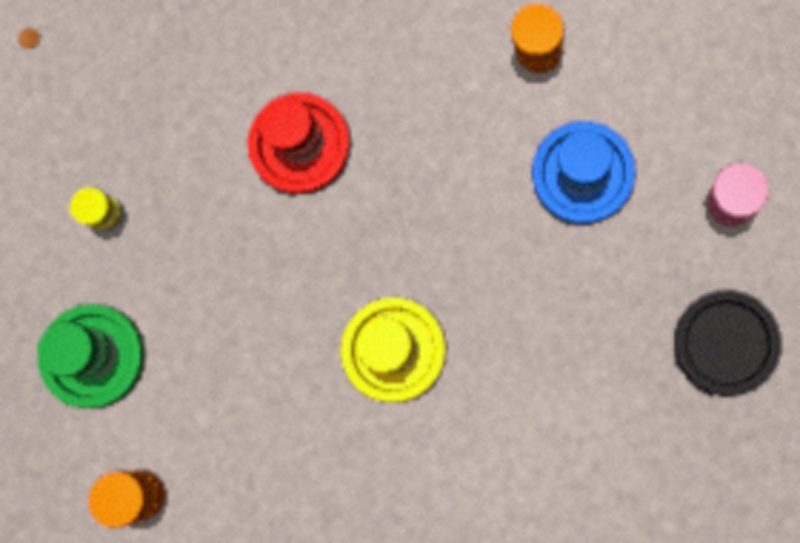

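View pics/scene2.png

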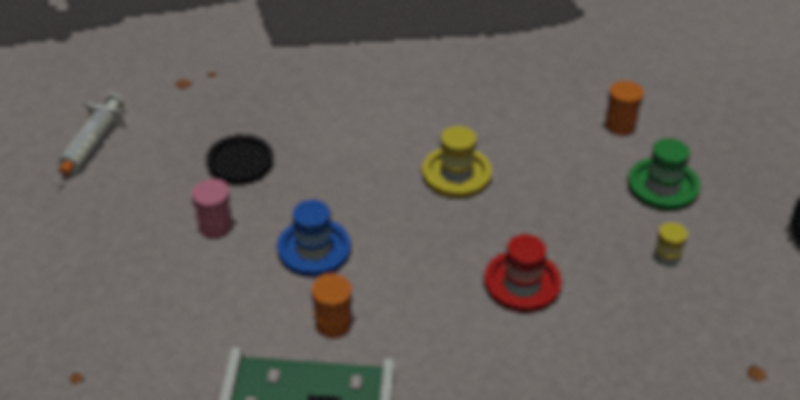

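All four jars stand upright in their own nests: red (286,127), blue (586,160), yellow (384,347), green (67,350). Cap offsets fit jars within about 3 mm of the nest centres. The black nest is empty and the syringe and look-alikes haven't moved.

```bash
python3 -c "
from cell import manip
print(manip.hand_in())"
```

```text
the job is handed in; nothing more can be done
None
```

I handed the job in at about 29 s on the robot clock: the final pictures show all four jars upright in the nests of their own colour, the black nest empty and the syringe undisturbed; the hand-in gave no verdict.

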